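Raise the window of the food case to the red marks

TASK

Open the green food case for serving: with the fingertips beneath the yellow lip of its sloping window, gently push the window up until the underside of the lip is level with the red marks on the side rails, then leave it standing there and move clear. Only push from beneath: do not grip the lip or press on it from above, do not fling the window, and leave the melon, mug, jar and fruit where they are.

Things in the scene. Friction and masses are not known exactly. Their poses are not given: they have to be found in the camera images.
- case: Green food case fixed to the table, 400 mm wide (y), 250 deep, 302 high. Origin on the table under the middle of its front edge; x points level into the case, away from the robot, y left. The window plane rises inward at 50 degrees from the level, from a line 80 mm above the origin; front wall below it. Aluminium side rails, 190 mm left and right of the middle, stand 10 mm proud of that plane.
- sash (a joint): How far the window has slid up its slope, m: 0 shut, 0.158 fully up. It is 354 mm wide, 150 long, blue frame, clear pane. Counterweighted: it stays where it is left; moving it takes 2 to 5 N along the slope.
- lip_edge (a point): Middle of the underside of the window's yellow lip, 18 mm out from the window plane. The lip is a straight bar along the window's lower end, 354 mm long, 10 thick, standing square out to 32 mm from the plane; a blue strip 8 mm thick lies on its upper side. Free space below and in front. x points up the slope (sliding way), y along the lip, left, z square out of the window (up, to the robot).
- mark_line (a point): Point midway between the two red marks (bars 6 mm wide up the slope, one on each side rail, beyond the lip's ends), on their middle line and also 18 mm out from the window plane. Axes as lip_edge. Lip_edge coincides with it when the lip is level with the marks. They stay fixed, 60 to 148 mm up the slope.
- mug_mid (a point): Blue mug, 76 mm across, 90 mm high, loose, standing in front of the case to one side; the point is its centre, half-way up. Leave alone.
- jar_mid (a point): Amber jar with red cap, 60 mm across, 100 mm high, loose, in front of the case to the other side; the point is its centre, half-way up. Leave alone.
- fruit_mid (a point): Orange fruit, 74 mm across, 64 mm high, loose, standing beside the case; the point is its centre. Leave alone.
- melon_mid (a point): Half a watermelon, cut face up, 140 mm across, 60 mm high, loose on a white plate inside the case; the point is its centre, half-way up. Leave alone.

How it is judged:
By the outcome, as a careful person would: the job done as asked, in the order asked, and still so for the second after the job is handed in, with the robot touching nothing.
It also fails if it takes over 42 s, if anything falls off the work surface, if the arm or the gripper's body presses on something with over 40 N, if the wrist force passes 120 N, or if a joint passes its speed limit or range.

ROBOT

A 6-joint arm with a two-finger parallel gripper is mounted at the origin on the work surface. World frame = base frame: x ahead of the robot, y to its left, z up, the work surface at z = 0. Lengths are in m, angles in rad, forces in N, time in s.
With the tool pointing down it reaches from about 0.275 to 0.875 m from the base axis. Payload 12.5 kg.
Tool frame: the origin (TCP) lies at the very end of the fingers, on their centre line; the grasp point (between the pads) lies 19 mm behind it; x points along the fingers, y is the direction in which the jaws open and shut, and the axes are right-handed (so a half turn about x gives the same grasp; the last joint's range is limited). The gripper opens to 85 mm and grips with 20 to 120 N. Pads are 22 mm wide; open, the fingers measure 114 mm over their backs; the gripper's body (76 mm by 85 mm) begins 54 mm behind the grasp point. The pads swing forward as they close: fully open they stand 13 mm farther back than shut.
Start: joints at [1.258, 0.351, 1.652, -0, 1.139, -0.085], TCP at [0.124, 0.536, 0.231] pointing down, gripper open.
Joint ranges: [-2.75, 2.75], [-0.79, 2.1], [0.01, 2.65], [-1.57, 4.71], [0.07, 3.14], [-2.87, 2.87]. Speed limits (rad/s): [2.22, 2.22, 2.79, 3.14, 3.14, 3.14].

INTERFACE

Orientations are given as a 3x3 rotation matrix whose columns are the frame's x, y, z axes.
In Python, from bench import manip gives the robot as it stands. Calls block until the motion is done:
- manip.move_ptp(position, orientation): joint-space move of the TCP to a pose.
- manip.move_l(position, attitude=None, max_speed=0.15): straight line of the TCP; attitude=None keeps the orientation; max_speed is the mean speed in m/s.
- manip.move_j(angles): joint-space move.
- manip.set_gripper(opening, effort=None): opening from 0.0 (shut) to 1.0 (fully open); effort is the grip in N (None keeps the last); returns when the fingers have stopped.
- manip.dwell(seconds).
- manip.inverse_kinematics(position, orientation): joint angles nearest the present ones, or None.
- manip.grab_frame(name): name is "scene" or "top"; returns (picture, depth): 420x560x3 uint8, red, green, blue; 420x560 float32, m along the optical axis (not along the pixel's ray), 0 where there is no reading.
- manip.get_calibration(name): a dict with "camera_matrix" (3x3 intrinsics, pixels), "k1" (the pictures are not rectified: a ray, as slopes to the right and down, at radius r is drawn at 1 + k1 r^2 times it, then the intrinsics apply), "R" (3x3) and "t" (3): a world point X has camera coordinates R X + t. Camera axes: x right, y down, z forward; pixel columns grow to the right and rows downward; lengths in m; the calibration is good to about 2 mm. A picture is of the moment at which its call begins. get_calibration takes no time and is no camera call.
A pose or a line that the arm cannot do raises manip.Unreachable and nothing moves.
- manip.sign_off(): hands the job in, once; it reports no verdict.
Trained networks look in the newest picture that a camera, given by its name, has taken for a name from the list of things; names that differ only in an ending like _2 or _b are one class to them, and where a whole thing is asked for, a point or a joint stands for the part that bears it (a point fixed in the world has none). Each returns a list of dicts, best first, with "confidence" (0 to 1); they miss things now and then, are a little off and sometimes report something else, mostly with a low value. They report only what shows in the picture. A call takes as long as a camera call.
- manip.look_for(camera, name): "at" ([x, y, z] in m, in world coordinates, good to about 4 mm: the middle of the surface that is visible of it).
Readings, each from a call of its own:
- manip.current_time(): time.
- manip.current_qpos(): joint angles.
- manip.current_joint_vel(): joint speeds.
- manip.current_joint_torque(): joint torques, N m.
- manip.current_ee_pos(): TCP position.
- manip.current_tcp_rot(): TCP orientation.
- manip.current_force(): force on the tool from outside, world axes, zero at the start.
- manip.current_ft_torque(): the same for the moment, N m.
- manip.current_grip_width(): opening from 0.0 (shut) to 1.0 (fully open).
Only numpy, scipy, OpenCV 4.12 (cv2) and the standard library are available. Lean on these libraries where they do the work, as an engineer would, in place of code of your own. Each camera call takes 0.05 s, during which the arm holds its last target. There are 200 camera calls.

## Working session

There is one attempt and no reset: what is moved stays moved. The work goes in short steps, each a Python script; the robot and the scene stay as the last script left them, time stands still between calls to the robot, and variables do not carry over. Pictures are saved under pics/ and viewed, about 8 in all and at most 12, crops included, and the job is handed in when it is done.

```bash
mkdir -p pics
python3 - <<'E'
from bench import manip as m
import cv2,numpy as np
for c in("scene","top"):
    p,d=m.grab_frame(c); cv2.imwrite(f"pics/{c}0.png",p[:,:,::-1]); np.savez(f"{c}0.npz",p=p,d=d)
    k=m.get_calibration(c); print(c,k["camera_matrix"].tolist(),k["k1"],(-k["R"].T@k["t"]).round(3),k["R"].round(3).tolist())
    for n in("case","lip_edge","sash","mug_mid","jar_mid","fruit_mid","melon_mid","mark_line"):
        try: print(n,[(np.round(q["at"],3).tolist(),round(q["confidence"],2)) for q in m.look_for(c,n)[:2]])
        except Exception as e: print(n,e)
print(m.current_time())
E
```

```text
scene [[442.5495690634501, 0.0, 280.0910101634372], [0.0, 442.5495690634501, 208.189716928849], [0.0, 0.0, 1.0]] 0.038370722782919114 [ 1.124 -0.402  0.89 ] [[0.581, 0.814, 0.002], [0.617, -0.439, -0.653], [-0.531, 0.381, -0.757]]
case [([0.721, 0.017, 0.117], 0.84)]
lip_edge [([0.541, 0.031, 0.109], 0.77), ([0.422, 0.179, 0.076], 0.37)]
sash [([0.548, 0.029, 0.104], 0.96)]
mug_mid [([0.463, -0.133, 0.061], 0.69)]
jar_mid [([0.421, 0.178, 0.074], 0.88)]
fruit_mid [([0.653, -0.269, 0.054], 0.58), ([0.707, 0.019, 0.079], 0.16)]
melon_mid [([0.707, 0.017, 0.082], 0.59)]
mark_line [([0.619, -0.136, 0.182], 0.65)]
top [[501.2547649882508, 0.0, 275.30841355966874], [0.0, 501.2547649882508, 206.62414933338994], [0.0, 0.0, 1.0]] -0.10405387700658908 [ 0.424 -0.033  1.053] [[-0.002, -1.0, -0.016], [-0.987, 0.005, -0.161], [0.161, 0.015, -0.987]]
case []
lip_edge [([0.571, 0.04, 0.132], 0.9)]
sash [([0.572, 0.04, 0.136], 0.66)]
mug_mid [([0.46, -0.133, 0.007], 0.85)]
jar_mid [([0.405, 0.182, 0.1], 0.94), ([0.656, 0.055, 0.222], 0.55)]
fruit_mid [([0.636, -0.258, 0.055], 0.9), ([0.575, 0.222, 0.183], 0.34)]
melon_mid []
mark_line [([0.574, 0.219, 0.186], 0.71)]
0.9
```

View pics/scene0.png

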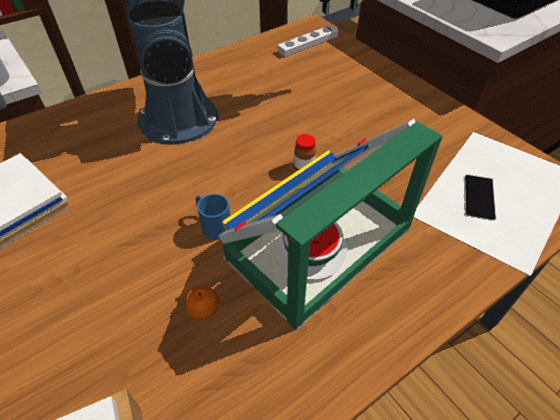

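View pics/top0.png

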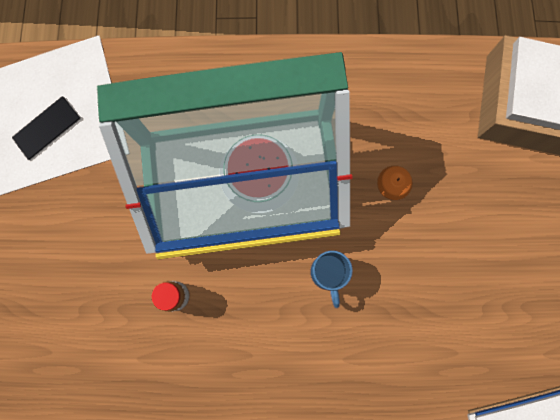

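The scene view shows the case, the mug at (213,215), the jar at (305,150) and the fruit at (201,302). In the top view the yellow lip runs (156,255)–(340,232), the red marks are at (133,206) and (344,178), and the window is near shut. Next I deproject the yellow, red and rail pixels.

```bash
cat > h.py <<'E'
from bench import manip as m
import cv2,numpy as np
def world(c,p,d,mask):
    k=m.get_calibration(c); v,u=np.nonzero(mask&(d>0))
    n=cv2.undistortPoints(np.c_[u,v].astype(float)[:,None],k["camera_matrix"],np.array([k["k1"],0,0,0.]))[:,0]
    z=d[v,u]; return (np.c_[n*z[:,None],z]-k["t"])@k["R"],np.c_[u,v]
def hsv(p): return [a.astype(int) for a in cv2.split(cv2.cvtColor(p,cv2.COLOR_RGB2HSV))]
def masks(p):
    h,s,v=hsv(p)
    return dict(yel=(abs(h-28)<6)&(s>170)&(v>110), red=((h<5)|(h>175))&(s>150)&(v>90), gray=(s<25)&(v>90)&(v<235))
A=np.radians(50)
E
python3 - <<'E'
from h import *
for c in("scene","top"):
    z=np.load(c+"0.npz");p,d=z["p"],z["d"]; M=masks(p)
    for n in("yel","red"):
        k,l,st,ce=cv2.connectedComponentsWithStats(M[n].astype(np.uint8))
        for i in range(1,k):
            if st[i,4]<12: continue
            X,uv=world(c,p,d,l==i)
            if len(X)<5 or X[:,0].min()<.3: continue
            print(c,n,st[i].tolist(),"med",np.median(X,0).round(4),"min",X.min(0).round(3),"max",X.max(0).round(3))
    X,uv=world(c,p,d,M["yel"]&(d>0))
    k=(X[:,2]>.06)&(X[:,2]<.2)&(X[:,0]>.45)&(X[:,0]<.7);X=X[k]
    f=np.polyfit(X[:,1],X[:,0],1); print(c,"yellow n",len(X),"yaw",np.degrees(-np.arctan(f[0])),X[X[:,1].argmin()],X[X[:,1].argmax()])
    # green top, rails
    h,s,v=hsv(p); X,_=world(c,p,d,(s<25)&(v>90))
    # rail = gray points above table within case region
    k=(X[:,2]>.07)&(X[:,2]<.33)&(X[:,0]>.4)&(X[:,0]<.85)&(abs(X[:,1]-.02)<.25);X=X[k]
    for sgn in(1,-1):
        Y=X[(sgn*(X[:,1]-.03)>.14)]; 
        if len(Y)>30:
            q=np.median(Y,0);U,S,V=np.linalg.svd(Y-Y.mean(0),full_matrices=False);print(c,"rail",sgn,len(Y),q.round(3),V.round(3).tolist(),S.round(3))
E
```

```text
scene yel [222, 151, 108, 73, 354] med [0.5116 0.0245 0.1074] min [ 0.398 -0.139 -0.002] max [0.538 0.284 0.112]
scene red [358, 139, 9, 6, 24] med [0.5728 0.2388 0.1865] min [ 0.422  0.223 -0.001] max [0.578 0.42  0.189]
scene red [235, 222, 11, 9, 36] med [ 0.6229 -0.1412  0.1859] min [ 0.557 -0.154  0.098] max [ 0.627 -0.118  0.19 ]
scene red [310, 224, 29, 33, 593] med [0.6983 0.0281 0.0808] min [ 0.668 -0.107  0.077] max [0.799 0.079 0.3  ]
scene yellow n 308 yaw 7.201539667439302 [ 0.53599745 -0.13910971  0.10619817] [0.48144867 0.21162637 0.10166957]
scene rail 1 463 [0.631 0.234 0.234] [[-0.636, -0.093, -0.766], [-0.756, -0.127, 0.642], [-0.157, 0.988, 0.011]] [1.461 0.229 0.11 ]
scene rail -1 747 [ 0.675 -0.142  0.229] [[-0.632, -0.091, -0.77], [-0.737, 0.379, 0.56], [-0.241, -0.921, 0.306]] [2.336 0.202 0.108]
top yel [156, 230, 184, 29, 872] med [0.5069 0.0385 0.105 ] min [ 0.48  -0.14   0.098] max [0.533 0.209 0.112]
top red [274, 166, 13, 2, 13] med [ 0.6635 -0.0281  0.0783] min [ 0.663 -0.04   0.077] max [ 0.665 -0.016  0.08 ]
top red [244, 170, 14, 2, 14] med [0.6562 0.0307 0.08  ] min [0.655 0.018 0.075] max [0.658 0.044 0.082]
top red [337, 174, 15, 6, 57] med [ 0.6183 -0.1434  0.1843] min [ 0.615 -0.155  0.18 ] max [ 0.624 -0.13   0.188]
top red [126, 203, 15, 6, 57] med [0.5689 0.2333 0.1852] min [0.565 0.22  0.181] max [0.574 0.246 0.19 ]
top red [152, 283, 27, 28, 606] med [0.4089 0.1904 0.0989] min [0.381 0.165 0.068] max [0.434 0.216 0.104]
top yellow n 871 yaw 7.38002654897931 [ 0.52554401 -0.1399668   0.10332263] [0.4881503  0.20890418 0.10465797]
top rail 1 2689 [0.607 0.23  0.205] [[-0.642, -0.157, -0.751], [-0.347, 0.932, 0.102], [-0.684, -0.326, 0.653]] [4.306 1.388 0.295]
top rail -1 1942 [ 0.648 -0.135  0.209] [[-0.64, -0.049, -0.767], [-0.139, -0.974, 0.178], [0.756, -0.221, -0.617]] [3.791 0.493 0.195]
```

```bash
cat >> h.py <<'E'
yaw=np.radians(7.4); ex=np.array([np.cos(yaw),np.sin(yaw),0]); ey=np.array([-np.sin(yaw),np.cos(yaw),0]); ez=np.array([0,0,1.])
u=np.cos(A)*ex+np.sin(A)*ez; n=-np.sin(A)*ex+np.cos(A)*ez
O=np.array([.5957,.0465,.1852])-.010*n   # mark middle, on the window plane
R=np.c_[-n,-ey,np.cross(-n,-ey)]; R2=np.c_[-n,ey,np.cross(-n,ey)]
T=lambda s,h,up=0: O+s*u+h*n+up*ez     # s: up the slope from marks, h: out of plane
E
python3 - <<'E'
from h import *
for nm,r in(("R",R),("R2",R2)):
    for a in((-.145,.15,.08),(-.145,.10),(-.145,.009),(-.011,.009)):
        q=m.inverse_kinematics(T(*a),r); print(nm,a,T(*a).round(3),None if q is None else np.round(q,2))
E
```

```text
R (-0.145, 0.15, 0.08) [0.397 0.021 0.244] [-0.27 -0.23  2.52  1.5   0.3  -0.19]
R (-0.145, 0.1) [0.435 0.026 0.132] [-0.2   0.26  2.55  2.66  0.57 -1.37]
R (-0.145, 0.009) [0.504 0.035 0.073] [-0.13  0.53  2.4   2.82  0.66 -1.48]
R (-0.011, 0.009) [0.589 0.046 0.176] [-0.07  0.32  2.17  2.52  0.26 -1.1 ]
R2 (-0.145, 0.15, 0.08) [0.397 0.021 0.244] None
R2 (-0.145, 0.1) [0.435 0.026 0.132] [-0.2   0.26  2.55  2.66  0.57  1.77]
R2 (-0.145, 0.009) [0.504 0.035 0.073] [-0.13  0.53  2.4   2.82  0.66  1.66]
R2 (-0.011, 0.009) [0.589 0.046 0.176] [-0.07  0.32  2.17  2.52  0.26  2.04]
```

```bash
cat >> h.py <<'E'
def Rt(deg):
    x=-n*np.cos(np.radians(deg))+u*np.sin(np.radians(deg)); return np.c_[x,-ey,np.cross(x,-ey)]
E
python3 - <<'E'
from h import *
for t in(8,15,22):
    for a in((-.16,.07,.12),(-.15,.06),(-.145,.009),(-.07,.009),(-.011,.009)):
        q=m.inverse_kinematics(T(*a),Rt(t)); print(t,a,T(*a).round(3),None if q is None else np.round(q,2))
E
```

```text
8 (-0.16, 0.07, 0.12) [0.448 0.027 0.221] [-0.21  0.01  2.53  2.47  0.48 -1.14]
8 (-0.15, 0.06) [0.462 0.029 0.102] [-0.19  0.52  2.55  2.8   0.94 -1.54]
8 (-0.145, 0.009) [0.504 0.035 0.073] [-0.15  0.63  2.44  2.85  0.94 -1.55]
8 (-0.07, 0.009) [0.552 0.041 0.131] [-0.11  0.45  2.34  2.82  0.67 -1.44]
8 (-0.011, 0.009) [0.589 0.046 0.176] [-0.08  0.37  2.24  2.76  0.5  -1.34]
15 (-0.16, 0.07, 0.12) [0.448 0.027 0.221] [-0.24  0.1   2.59  2.62  0.72 -1.33]
15 (-0.15, 0.06) [0.462 0.029 0.102] [-0.22  0.65  2.57  2.81  1.21 -1.6 ]
15 (-0.145, 0.009) [0.504 0.035 0.073] [-0.16  0.73  2.46  2.86  1.19 -1.59]
15 (-0.07, 0.009) [0.552 0.041 0.131] [-0.12  0.53  2.37  2.86  0.91 -1.5 ]
15 (-0.011, 0.009) [0.589 0.046 0.176] [-0.09  0.43  2.28  2.84  0.71 -1.43]
22 (-0.16, 0.07, 0.12) [0.448 0.027 0.221] [-0.26  0.22  2.63  2.69  0.99 -1.44]
22 (-0.15, 0.06) [0.462 0.029 0.102] [-0.24  0.79  2.58  2.79  1.47 -1.65]
22 (-0.145, 0.009) [0.504 0.035 0.073] [-0.18  0.85  2.47  2.85  1.43 -1.62]
22 (-0.07, 0.009) [0.552 0.041 0.131] [-0.13  0.63  2.39  2.87  1.14 -1.54]
22 (-0.011, 0.009) [0.589 0.046 0.176] [-0.1   0.5   2.31  2.87  0.94 -1.48]
```

Run:
```python
from h import *
r=Rt(8)
m.set_gripper(0.0,20)
q=np.array(m.inverse_kinematics(T(-.16,.07,.12),r)); q1=q.copy(); q1[0]=1.258
m.move_j(q1); print(m.current_ee_pos(),m.current_time())
m.move_j(q); print(m.current_ee_pos())
m.move_l(T(-.15,.06),r,.12)
f0=np.array(m.current_force()); print(f0)
m.move_l(T(-.145,.009),r,.06); print(m.current_force()-f0,m.current_grip_width())
for c in("scene","top"):
    p,d=m.grab_frame(c); cv2.imwrite(f"pics/{c}1.png",cv2.resize(p[120:300,130:410] if c=="top" else p[80:280,160:470],None,fx=2.5,fy=2.5)[:,:,::-1]); np.savez(f"{c}1.npz",p=p,d=d)
print(m.current_time())
```

```text
[0.01661609 0.44905702 0.22149687] 3.7833
[0.44804334 0.02782654 0.22114915]
[-0.64685703  0.19883124  0.26173623]
[ 0.57788909  0.15233559 -0.07455868] 0.0005921910867698768
8.125
```

View pics/top1.png

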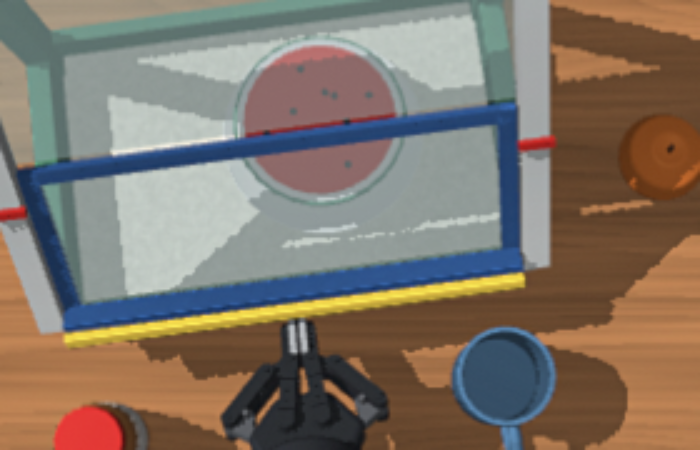

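View pics/scene1.png

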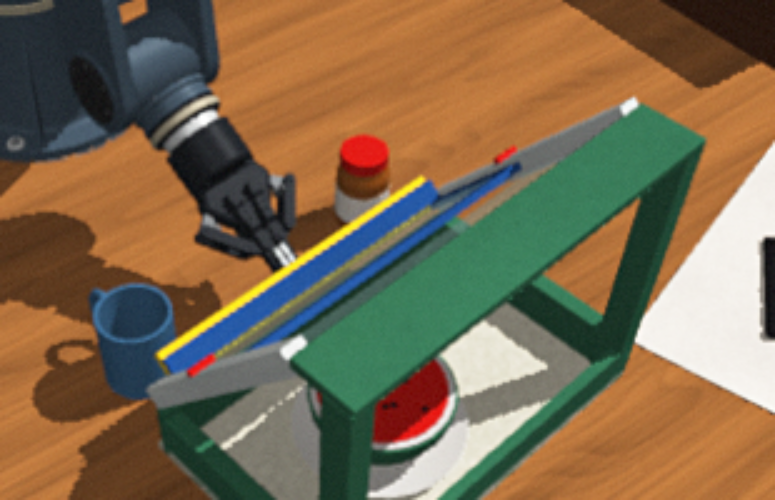

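The top crop shows the shut fingers passing under the yellow lip at (298,320), clear of the mug and jar. The scene crop shows the fingertips hidden behind the lip at (285,262). I'll push gently to about 25 mm short of the marks and check.

```bash
cat >> h.py <<'E'
def meas(tag,crop=False):
    for c in("top","scene"):
        p,d=m.grab_frame(c); np.savez(f"{c}{tag}.npz",p=p,d=d); M=masks(p); out={}
        X,_=world(c,p,d,M["yel"]); H=(X-O)@n; S=(X-O)@u; L=(X-O)@ey
        k=(abs(L)<.18)&(abs(H-.03)<.02); out["yel s,h"]=(np.median(S[k]).round(4),np.median(H[k]).round(4),int(k.sum()))
        X,_=world(c,p,d,M["red"]); H=(X-O)@n; S=(X-O)@u; L=(X-O)@ey
        for g in(1,-1):
            k=(abs(g*L-.19)<.025)&(abs(H-.01)<.012)&(abs(S)<.03); out[g]=(np.median(S[k]).round(4),np.median(H[k]).round(4),int(k.sum())) if k.any() else None
        print(c,out)
E
python3 - <<'E'
from h import *
r=Rt(8); f0=np.array(m.current_force())
meas(2)
for s in(-.125,-.105,-.07,-.036):
    m.move_l(T(s,.009),r,.04); f=m.current_force()-f0; print(s,"Fu %.1f Fn %.1f"%(f@u,f@n),((m.current_ee_pos()-O)@u).round(4))
m.dwell(.2); meas(3); print(m.current_time())
E
```

```text
top {'yel s,h': (np.float64(-0.1184), np.float64(0.0275), 866), 1: (np.float64(-0.0015), np.float64(0.0125), 56), -1: (np.float64(-0.0015), np.float64(0.0118), 57)}
scene {'yel s,h': (np.float64(-0.1138), np.float64(0.0244), 352), 1: (np.float64(0.0026), np.float64(0.0093), 21), -1: (np.float64(0.0033), np.float64(0.0089), 34)}
-0.125 Fu -0.4 Fn -0.8 -0.1245
-0.105 Fu 0.5 Fn -0.9 -0.1042
-0.07 Fu -0.1 Fn -0.6 -0.0695
-0.036 Fu -0.3 Fn -0.5 -0.0354
top {'yel s,h': (np.float64(-0.0188), np.float64(0.0276), 927), 1: (np.float64(-0.0012), np.float64(0.0116), 57), -1: (np.float64(-0.0014), np.float64(0.0115), 56)}
scene {'yel s,h': (np.float64(-0.0137), np.float64(0.0248), 383), 1: (np.float64(0.0023), np.float64(0.009), 21), -1: (np.float64(0.0028), np.float64(0.0087), 35)}
11.85
```

Run:
```python
from h import *
for c in("top","scene"):
    z=np.load(c+"3.npz");p,d=z["p"],z["d"];M=masks(p)
    for nm in("yel","red"):
        X,_=world(c,p,d,M[nm]);H=(X-O)@n;S=(X-O)@u;L=(X-O)@ey
        k=(abs(L)<.17)&(abs(H-.03)<.02) if nm=="yel" else (abs(abs(L)-.19)<.025)&(abs(H-.01)<.012)&(abs(S)<.03)
        print(c,nm,"S pct",np.percentile(S[k],[2,10,25,50,75,90,98]).round(4)*1e3,"H",np.percentile(H[k],[2,10,25,50,75,90,98]).round(4)*1e3,"corr",np.corrcoef(S[k],H[k])[0,1].round(2))
    cv2.imwrite(f"pics/{c}3.png",cv2.resize(p[150:260,110:370] if c=="top" else p[120:260,210:420],None,fx=3,fy=3,interpolation=0)[:,:,::-1])
z=np.load("top3.npz");p,d=z["p"],z["d"]
for col in(170,290,320): 
    X,_=world("top",p,d,np.eye(560,dtype=bool)[col][None].repeat(420,0)); H=(X-O)@n;S=(X-O)@u
    k=np.where((abs(S+.01)<.03)&(abs(H-.015)<.03))[0]
    print(col,[(int(i),*(np.array([S[i],H[i]])*1e3).round(1).tolist(),p[i,col].tolist()) for i in k])
```

```text
top yel S pct [-25.1 -23.5 -21.7 -18.8 -17.  -16.1 -15. ] H [21.9 23.7 25.7 27.6 28.7 29.7 30.7] corr -0.37
top red S pct [-6.2 -5.4 -3.5 -1.3 -0.1  0.7  1.3] H [ 7.2  8.9 10.2 11.5 12.8 13.8 14.6] corr 0.07
scene yel S pct [-27.2 -17.  -15.2 -13.7 -12.7 -11.8 -10.8] H [21.7 22.4 23.3 24.9 26.3 27.  27.4] corr 0.44
scene red S pct [-1.5 -0.5  1.5  2.6  3.3  4.   4.9] H [ 6.3  6.6  7.7  8.9 10.3 10.9 11.5] corr -0.21
170 [(186, 18.5, -0.4, [147, 157, 153]), (187, 14.5, -2.8, [146, 155, 152]), (188, 13.5, -1.2, [144, 154, 151]), (189, 11.1, -1.3, [144, 155, 152]), (190, 8.1, -2.4, [145, 154, 151]), (191, 6.2, -2.0, [145, 154, 151]), (192, 3.7, -2.4, [146, 156, 153]), (193, 2.6, -0.9, [146, 156, 153]), (194, 0.9, -0.3, [146, 156, 152]), (195, -2.5, -1.7, [145, 155, 151]), (196, -3.1, 0.4, [144, 155, 151]), (197, -9.2, -4.5, [146, 156, 152]), (198, -11.4, -4.4, [147, 157, 151]), (199, -9.2, 1.3, [131, 137, 133]), (200, -7.5, 6.2, [68, 93, 138]), (201, -9.4, 6.7, [41, 80, 138]), (202, -8.0, 11.3, [44, 83, 139]), (203, -8.9, 13.1, [46, 83, 138]), (204, -8.2, 16.7, [46, 84, 139]), (205, -8.
[... 1832 characters left out ...]
), (177, -3.2, 0.1, [148, 157, 153]), (178, -6.0, -0.5, [148, 157, 151]), (179, -8.7, -1.1, [121, 130, 129]), (180, -7.9, 2.9, [65, 92, 139]), (181, -7.9, 5.7, [44, 83, 142]), (182, -8.4, 7.9, [47, 86, 143]), (183, -8.0, 11.2, [47, 86, 144]), (184, -9.7, 11.9, [48, 86, 143]), (185, -8.9, 15.8, [47, 86, 143]), (186, -8.0, 19.6, [48, 87, 145]), (187, -9.6, 20.4, [49, 89, 150]), (188, -12.0, 20.3, [36, 70, 122]), (189, -14.7, 19.7, [32, 60, 110]), (190, -16.3, 20.5, [113, 111, 91]), (191, -16.5, 23.0, [240, 205, 76]), (192, -16.6, 25.7, [240, 215, 75]), (193, -17.2, 27.7, [250, 232, 87]), (194, -18.5, 28.9, [218, 184, 65]), (195, -20.6, 29.1, [194, 165, 56]), (196, -21.4, 30.8, [186, 158, 53])]
```

View pics/top3.png

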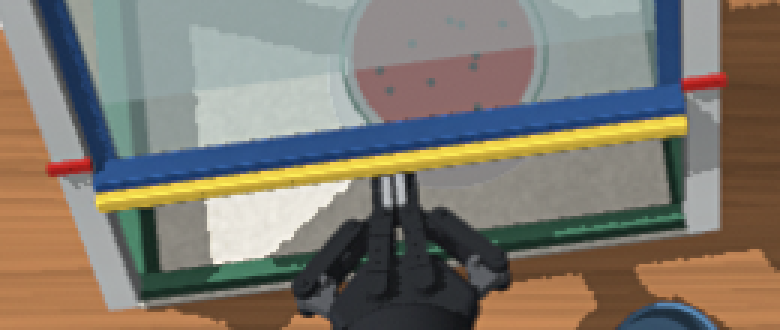

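The top crop shows the lip about 25 mm below the marks, which are at crop (70,168) and (704,82). The blue strip's upper face is 18 mm above the underside and makes the best reference, so I'll move 20 mm and then measure it in both cameras.

```bash
cat >> h.py <<'E'
def gap(tag):
    for c in("top","scene"):
        Zs=[];Rs=[];Ys=[]
        for i in range(3):
            p,d=m.grab_frame(c); np.savez(f"{c}{tag}.npz",p=p,d=d); h,s,v=hsv(p)
            X,_=world(c,p,d,(abs(h-108)<10)&(s>120)); H=(X-O)@n;S=(X-O)@u;L=(X-O)@ey
            k=(abs(L)<.165)&(H>.009)&(H<.02)&(abs(S)<.05); Zs+=[*S[k]]
            M=masks(p); X,_=world(c,p,d,M["red"]); H=(X-O)@n;S=(X-O)@u;L=(X-O)@ey
            k=(abs(abs(L)-.19)<.025)&(abs(H-.01)<.012)&(abs(S)<.012); Rs.append([np.median(S[k&(L>0)]),np.median(S[k&(L<0)])])
            X,_=world(c,p,d,M["yel"]); S=((X-O)@u)[abs((X-O)@n-.03)<.02]; Ys.append(np.median(S))
        b=np.median(Zs); r=np.mean(Rs,0)
        print(c,"blue top",b.round(4),len(Zs),"marks",r.round(4),"underside-mark mm",((b-.018-r.mean())*1e3).round(1),"yel med",np.mean(Ys).round(4))
E
python3 - <<'E'
from h import *
m.move_l(T(-.0165,.009),Rt(8),.03); m.dwell(.2); print(((m.current_ee_pos()-O)@u).round(4)); gap(4); print(m.current_time())
E
```

```text
-0.0162
top blue top 0.0108 2364 marks [-0.0016 -0.0013] underside-mark mm -5.8 yel med 0.0004
scene blue top 0.0141 1952 marks [0.0033 0.003 ] underside-mark mm -7.1 yel med 0.0056
13.15
```

Run:
```python
from h import *
m.move_l(T(-.0103,.009),Rt(8),.02); m.dwell(.3); print(((m.current_ee_pos()-O)@u).round(4)); gap(5); print(m.current_time())
for c in("top","scene"):
    p=np.load(c+"5.npz")["p"]
    cv2.imwrite(f"pics/{c}5.png",cv2.resize(p[150:230,110:370] if c=="top" else p[120:260,210:420],None,fx=3,fy=3,interpolation=0)[:,:,::-1])
```

```text
-0.0103
top blue top 0.0162 2331 marks [-0.0013 -0.0012] underside-mark mm -0.6 yel med 0.0058
scene blue top 0.0195 1954 marks [0.0024 0.0027] underside-mark mm -1.0 yel med 0.0111
14.2083
```

View pics/top5.png

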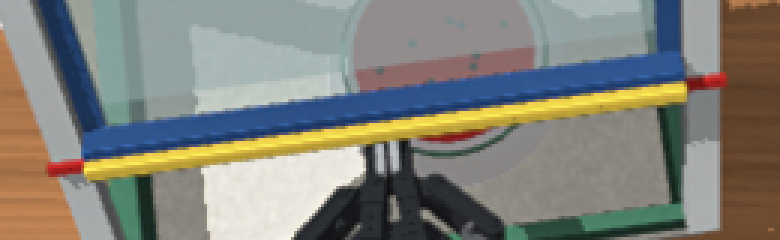

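View pics/scene5.png

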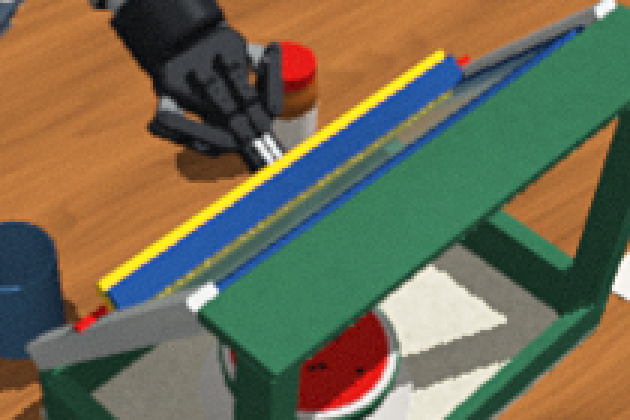

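Both views agree: the underside is level with the marks to within 1 mm low. I'll push 0.7 mm more, drop away from the lip, withdraw and check.

Run:
```python
from h import *
r=Rt(8)
m.move_l(T(-.0096,.009),r,.01); m.dwell(.3)
m.move_l(T(-.026,.009),r,.03)
m.move_l(T(-.026,.009)-.13*r[:,0],r,.1); m.dwell(.4); print(m.current_ee_pos().round(3),m.current_force())
gap(6); print(m.current_time())
for nm in("mug_mid","jar_mid","fruit_mid","melon_mid"):
    print(nm,[[np.round(q["at"],3).tolist() for q in m.look_for(c,nm)[:1]] for c in("scene","top")])
cv2.imwrite("pics/top6.png",np.load("top6.npz")["p"][:,:,::-1])
```

```text
[0.471 0.03  0.233] [ 0.63995852 -0.1645641   0.47361692]
top blue top 0.0167 2325 marks [-0.0014 -0.0012] underside-mark mm 0.0 yel med 0.0062
scene blue top 0.02 1960 marks [0.0029 0.0032] underside-mark mm -1.0 yel med 0.0116
17.6083
mug_mid [[[0.47, -0.132, 0.057]], [[0.458, -0.134, 0.009]]]
jar_mid [[[0.423, 0.175, 0.068]], [[0.404, 0.182, 0.101]]]
fruit_mid [[[0.656, -0.27, 0.055]], [[0.635, -0.256, 0.058]]]
melon_mid [[[0.706, 0.019, 0.079]], [[0.605, 0.009, 0.078]]]
```

View pics/top6.png

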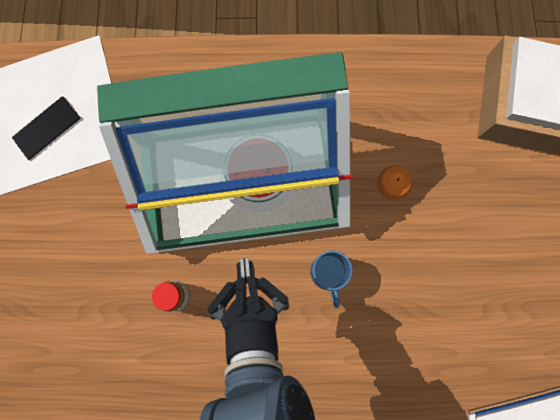

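The top view shows the lip level with both marks, at (132,206) and (345,178). The gripper is clear at (246,262), and the mug, jar, fruit and melon haven't moved.

```bash
python3 -c "
from bench import manip as m
m.sign_off()"
```

```text
the job is handed in; nothing more can be done
```

The window is open with the underside of its lip level with the red marks. It has stayed there since the gripper moved clear, and the job is handed in. I pushed it up slowly with the shut fingertips beneath the lip, in stages of 0.04 m/s or slower, then dropped the fingers away and withdrew about 13 cm.

**Level with the marks:** after withdrawal the underside measured 0.0 mm from the mark line in the top camera. The scene camera put it 1.0 mm low. The two disagree by 1 mm, which is within the roughly 2 mm calibration accuracy.

**Other objects:** the mug, jar and fruit were found within 7 mm of their first positions in both cameras, close to the detector's accuracy. The scene camera also found the melon unmoved. The top camera's melon reading was about 10 cm off, at (0.605, 0.009). I took that as a false detection, because the picture shows the melon in its original place.

**Force and time:** the wrist force readings taken during the push stayed under about 1 N, below the 2 to 5 N expected to move the window. They were taken after each stage had stopped, so I have no record of the force while it was moving. The job took about 18 s.

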